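# Lock the frame jig and hold the square in its corner

## Task

Two walls of a casting frame stand in the aluminium jig, ready to be bonded where they meet. Swing the jig's keeper bar shut over the left wall until it snaps past its ball detent; then pick up the steel square, lay it flat on the jig plate and press it gently into the inside corner until its two outer edges touch both walls, square with them, with the keeper still shut. Finish while gripping the square and pressing it against both walls (do not let go), and leave the other things on the bench alone.

Things in the scene. Friction and masses are not known exactly. Their poses are not given: they have to be found in the camera images.
- jig: Fixed aluminium jig plate 200 x 200 x 10 mm on the bench; origin at the centre of its underside, top at z = 10 mm. Jig measures are along its own axes: at yaw 0 (it varies by 0.3 rad either way) x points away from the robot, y to the left. Two walls on it meet at the far left: inner faces at x +70 and y +70 mm. A pivot post (20 mm diameter, 45 mm high) stands at x -88, y +76 mm.
- jig_corner (a point): The inside corner where the inner faces of the two walls meet the top of the jig plate: in the jig's frame x +70, y +70, z +10 mm. Axes as the jig's.
- wall_far: Far white plastic wall, fixed on the jig, 12 mm thick (x), 162 mm long (y), 30 mm high (jig z 10 to 40 mm); origin at the centre of its underside, jig x +76, y +1, z +10 mm. Its inner face looks to the jig's -x.
- wall_left: Left white plastic wall, fixed on the jig, 150 mm long (x), 12 mm thick (y), 30 mm high (jig z 10 to 40 mm); origin at the centre of its underside, jig x -5, y +76, z +10 mm. Its inner face looks to the jig's -y.
- keeper (a joint): Angle (rad) of the keeper bar about its pivot: 0 = shut, along the jig's x over the left wall, at a stop. Grows as it opens, clockwise from above: at a rad the bar points along the jig's x turned by -a. Starts 0.7 to 1.15 rad open, over the square's place. Moves freely, stays where left; from about 0.07 to 0.03 rad it rides over the spring ball (about 5 N at the pin), which then keeps it shut.
- keeper_hinge (a point): On the keeper's vertical pivot axis, at the level of the bar's top: jig x -88, y +76, z +56 mm. The bar is 14 mm wide and 10 mm thick (jig z 46 to 56 mm) and reaches 183 mm from the pivot.
- keeper_pin (a point): Middle of the black upright handle pin on the keeper bar, 165 mm from the pivot axis: 14 mm diameter, standing from the bar's top (jig z 56 mm) to 84 mm; this point is at jig z 70 mm. It can be pinched from above or pushed from the side.
- square: Loose 0.3 kg steel square right of the jig, an L of legs 20 mm wide, 14 mm thick, with a diagonal brace. Origin on its underside below the grip. Outer edges at x +45 and y +45 mm, each from -65 to +35 mm along the other axis (corner notched). Grip: black bar along the brace, 44 mm long at -45 deg to x, 14 mm thick along the +45 deg diagonal (toward the corner), top at 46 mm. Yaw within 0.5 rad.
- square_corner (a point): Point on the square's underside where the lines of its two outer edges meet: square x +45, y +45, z 0 mm. In place it lies on jig_corner and the square's axes are parallel to the jig's, its origin 45 mm from both inner faces.
- timer: Bystander: small bench timer 68 x 64 x 19 mm, origin under its centre.
- bottle_100: Bystander: small screw-cap bottle 56 mm diameter, 110 mm high, origin under its centre.
- tape_roll: Bystander: tape roll 96 mm diameter, 18 mm high, origin under its centre.
- conical_0: Bystander: conical tube lying on the bench, 117 mm long, 22 mm diameter, origin under its centre.
- detent (a point): Centre of the spring ball (10 mm diameter) on its housing (16 mm diameter, to jig z 35 mm), near the far end of the shut keeper: jig x +90, y +69.5, z +39 mm.

How it is judged:
On the way:
1. the keeper bar is shut past its detent (value of joint keeper below 0.025 rad), for 0.2 s.
At the end, for the whole second after the job is handed in: Keeper within 0.025 rad of shut; square flat on the jig plate (within 4 mm, tilt under 0.045 rad), its corner point within 3 mm of the jig's corner along both walls, axes within 0.045 rad of the jig's; it presses on each wall with over 1 N, and the fingers hold it (value of joint keeper below 0.025 rad and x of square_corner in the frame of jig_corner between -0.003 and 0.003 m and y of square_corner in the frame of jig_corner between -0.003 and 0.003 m and z of square_corner in the frame of jig_corner below 0.004 m and angle between square's own z axis and vertical below 0.045 rad and angle between the x axis of square and the x axis of jig, either way round below 0.045 rad and contact force between square and wall_far above 1 N and contact force between square and wall_left above 1 N and contact force between the fingers and square above 1 N); the arm keeps its last pose, push and grip.
It fails at once if the timer is moved by more than 30 mm (distance of timer from where it was at the start of the episode above 0.03 m).
It fails at once if the bottle is moved by more than 30 mm (distance of bottle_100 from where it was at the start of the episode above 0.03 m).
It fails at once if the tape roll is moved by more than 30 mm (distance of tape_roll from where it was at the start of the episode above 0.03 m).
It fails at once if the tube is moved by more than 30 mm (distance of conical_0 from where it was at the start of the episode above 0.03 m).
It fails at once if the square is rammed into a wall (over 60 N) (contact force between square and wall_far above 60 N or contact force between square and wall_left above 60 N).
It also fails if it takes over 72 s, if anything falls off the work surface, if the arm or the gripper's body presses on something with over 40 N, if the wrist force passes 120 N, or if a joint passes its speed limit or range.

## Robot

A 6-joint arm with a two-finger parallel gripper is mounted at the origin on a cart in front of the work surface, level with it; the furniture and walls round the work are solid. World frame = base frame: x ahead of the robot, y to its left, z up, the work surface at z = 0. Lengths are in m, angles in rad, forces in N, time in s.
With the tool pointing down it reaches from about 0.25 to 0.725 m from the base axis. Payload 4 kg.
Tool frame: the origin (TCP) lies between the finger pads; the fingertips stand 25 mm ahead of it and the grasp point (between the pads) lies 6 mm ahead of it; z points along the fingers, y is the line along which they close (so a half turn about z gives the same grasp; the last joint's range is limited). The gripper opens to 85 mm and grips with 20 to 120 N. Pads are 22 mm wide; open, the fingers measure 114 mm over their backs; the gripper's body (76 mm by 85 mm) begins 54 mm behind the grasp point. The pads swing forward as they close: fully open they stand 13 mm farther back than shut.
Start: joints at [-1.225, 0.241, 0.005, 1.335, 0, 1.571], TCP at [0.169, -0.47, 0.236] pointing down, gripper open.
Joint ranges: [-2.72, 2.72], [-1.05, 1.87], [-1.09, 1.28], [-1.99, 2.15], [-1.42, 1.44], [-3.14, 3.14]. Speed limits (rad/s): [2.79, 2.79, 3.14, 3.14, 3.14, 3.14].

## Interface

Orientations are given as a unit quaternion [w, x, y, z].
In Python, from workcell import status, cams, bot gives the robot as it stands.
- The arm moves only by the shell command python3 -m creep 'ROWS' [OPENING] [FORCE]. ROWS is JSON, a list of rows, each a list of 2 entries, a list of its own where there are three numbers: the shift along the tool's x, y, z in units of 3 cm (1.0 is 3 cm), then the turn, a rotation vector about the tool's x, y, z in units of 6 degrees (1.0 is 6 degrees). A call has 1 to 5 rows; each row shifts and turns the commanded pose from where the row before left it, along the tool's axes as they then stand; what a row does not reach is not made up. A row lasts 1/12 s, in which the tool goes at most 41.7 mm and 7.16 degrees, less where a joint would pass 70% of its speed; a pose out of reach is approached as far as the arm can. A call with a number of a shift or a turn outside -1 to 1 is refused whole. A call with a gripper value outside its range is refused whole. OPENING is the opening, from 0 (shut) to 1 (fully open), set as the call begins (- or left out, the last holds). The fingers move at their own pace and stop on an object; FORCE is the grip in N (left out, the last holds). Time passes only in rows, so rows that do not move let the fingers close. It gives the time, the measured TCP pose, the force, the opening and the grip force at its end, in the units of the state.
- status.sense(): the state, without advancing time (a new reading comes with each control period).
- cams.grab_frame(name): name is "scene" or "top" or "wrist"; returns the picture (480x640x3 uint8, blue, green, red); there is no depth.
- cams.camera_info(name): a dict with "fx", "fy", "cx", "cy" (pixels), "xyz" and "orientation" of the camera in the world. Camera axes: x right, y down, z forward; pixel columns grow to the right and rows downward; lengths in m; the calibration is good to about 2 mm. The wrist camera is an equidistant fisheye: a pixel r from the principal point sees the ray r / f radians off the axis. A picture is of the moment at which its call begins: read the wrist's pose just before it. camera_info takes no time and is no camera call; for the wrist camera it gives the pose at the moment of the call.
- bot.hand_in(): hands the job in; it is judged then, once.
The state is a dict: "time": time; "q": joint angles; "joint_velocities": joint speeds; "joint_efforts": joint torques, N m; "ee_pos": TCP position; "eef_rot": TCP orientation; "wrist_force": force on the tool from outside, world axes, zero at the start; "moment": the same for the moment, N m; "gripper_width": finger opening in m; "gripper_force": force on a finger pad.
Only numpy, scipy, OpenCV 4.12 (cv2) and the standard library are available. Lean on these libraries where they do the work, as an engineer would, in place of code of your own. Each camera call takes 0.05 s, during which the arm holds its last target. There are 200 camera calls.

## Working session

There is one attempt and no reset: what is moved stays moved. The work goes in short steps, Python scripts to look and compute and a shell command to move; the robot and the scene stay as the last step left them, time stands still between calls to the robot, and variables do not carry over. Pictures are saved under pics/ and viewed, at most 10 in all, crops included, and the job is handed in when it is done.

```bash
mkdir -p pics; ls; python3 - <<'E'
from workcell import status,cams
import cv2
s=status.sense();print(s)
for n in("scene","top"):
    i=cams.camera_info(n);print(n,i);cv2.imwrite(f"pics/{n}0.png",cams.grab_frame(n))
E
```

```text
pics
{'time': 0.0, 'q': array([-1.22502056e+00,  2.41436777e-01,  3.74457596e-03,  1.33517544e+00,
       -1.43153554e-05,  1.57081036e+00]), 'joint_velocities': array([ 0.00033454, -0.00047677,  0.0001862 ,  0.0009438 , -0.00064353,
        0.00060616]), 'joint_efforts': array([ 2.66992674e-04, -3.72321868e+01,  2.52406025e+01,  1.72027003e-02,
        3.88528599e-05,  4.05279522e-06]), 'ee_pos': array([ 0.16925504, -0.46984088,  0.23530881]), 'eef_rot': array([-1.01898552e-03,  9.85092756e-01,  1.72020896e-01, -1.85220117e-04]), 'wrist_force': array([0.23538581, 0.08728436, 0.22613215]), 'moment': array([ 0.03568655, -0.01823905,  0.00758472]), 'gripper_force': 0.0, 'gripper_width': 0.08582955035575263}
scene {'fx': 438.91431704835793, 'fy': 438.91431704835793, 'cx': 314.2235322447044, 'cy': 235.78518537458774, 'xyz': array([-0.17128427,  0.63576003,  0.83799818]), 'orientation': array([ 0.1841689 , -0.3667786 ,  0.8191541 , -0.40067673])}
top {'fx': 463.85083137240304, 'fy': 463.85083137240304, 'cx': 319.4240834214774, 'cy': 230.30452868017116, 'xyz': array([0.45609805, 0.0106878 , 1.13180047]), 'orientation': array([ 0.03955279, -0.70001286,  0.71211212, -0.03624768])}
```

View pics/top0.png

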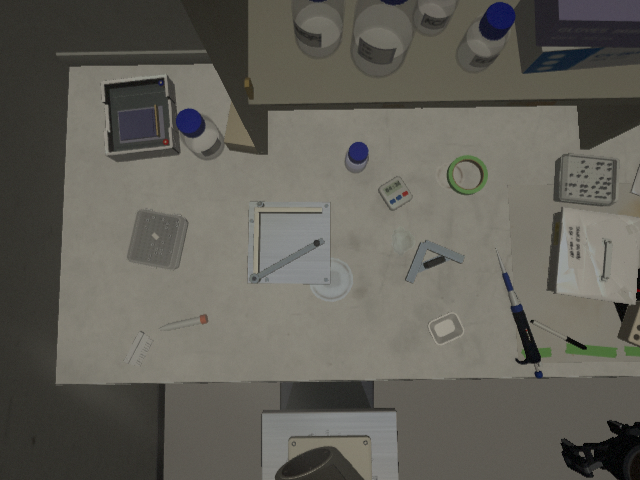

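View pics/scene0.png

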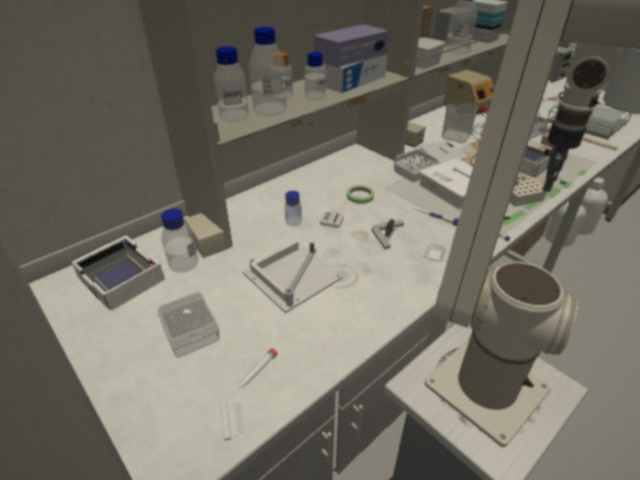

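The top view shows the jig at about (290,243), keeper pivot (254,279), pin (318,242), and the square around (434,260) with its corner at upper left. I'll enlarge that region.

```bash
python3 - <<'E'
import cv2,numpy as np
im=cv2.imread("pics/top0.png")
a=cv2.resize(im[195:295,240:340],None,fx=4,fy=4,interpolation=cv2.INTER_CUBIC)
b=cv2.resize(im[225:295,395:475],None,fx=5,fy=5,interpolation=cv2.INTER_CUBIC)
o=np.zeros((400,800,3),np.uint8);o[:,:400]=a;o[:350,400:]=b
cv2.imwrite("pics/crop0.png",o)
E
```

```text
(no output)
```

View pics/crop0.png

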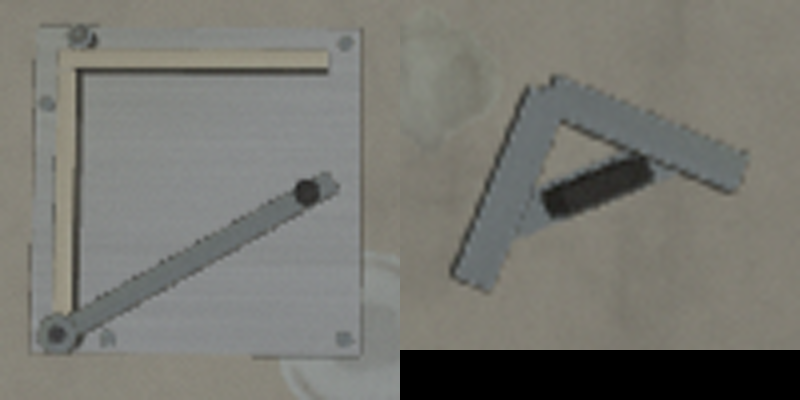

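Crop: pin head (307,191), pivot (57,334), wall inner-corner top (77,69), square's outer edges (555,75)-(750,150) and (528,85)-(452,272), grip bar centre about (598,187). Now I'll convert those to world positions.

```bash
cat > h.py <<'E'
import numpy as np,cv2
from scipy.spatial.transform import Rotation as R
from workcell import status,cams
def rot(q): return R.from_quat(np.roll(q,-1)).as_matrix()
def ray(px,i,fish=False):
    d=np.array([(px[0]-i["cx"])/i["fx"],(px[1]-i["cy"])/i["fy"],1.])
    if fish:
        r=np.hypot(d[0],d[1]); d=np.array([*(d[:2]*np.sin(r)/max(r,1e-9)),np.cos(r)])
    return rot(i["orientation"])@d
def onto(px,z,i,fish=False):
    d=ray(px,i,fish); o=np.array(i["xyz"]); return (o+d*(z-o[2])/d[2])[:2]
def tool():
    s=status.sense(); return np.array(s["ee_pos"]),rot(s["eef_rot"]),s
E
python3 - <<'E'
from h import *
i=cams.camera_info("top")
c=lambda u,v:((u+.5)/4+240-.5,(v+.5)/4+195-.5)
s=lambda u,v:((u-400+.5)/5+395-.5,(v+.5)/5+225-.5)
P={}
for n,p,z in[("pin",c(307,191),.084),("pivot",c(57,334),.056),("wcorner",c(77,69),.04),("wfar_end",c(328,71),.04),
 ("plBL",c(33,353),.01),("plBR",c(361,356),.01),("plTR",c(362,28),.01),("barend",c(332,183),.056),
 ("sqA0",s(555,75),.014),("sqA1",s(750,150),.014),("sqB0",s(528,85),.014),("sqB1",s(452,272),.014),("grip",s(598,187),.046),("g0",s(547,205),.046),("g1",s(648,168),.046)]:
    P[n]=onto(p,z,i);print(n,P[n].round(4))
ang=lambda a,b:np.arctan2(*(P[b]-P[a])[::-1])
print("jig yaw",ang("wfar_end","wcorner")-np.pi/2,ang("plBR","plBL")-np.pi/2,ang("plBR","plTR"))
print("keeper dir",ang("pivot","pin"),ang("pivot","barend"),np.linalg.norm(P["pin"]-P["pivot"]))
print("sq yaw",ang("sqA1","sqA0")-np.pi/2,ang("sqB1","sqB0"),"bar",ang("g1","g0")-np.pi*3/4)
E
```

```text
pin [0.5416 0.022 ]
pivot [0.4636 0.1679]
wcorner [0.6203 0.1581]
wfar_end [0.6165 0.0089]
plBL [0.4528 0.1891]
plBR [ 0.4477 -0.008 ]
plTR [ 0.6471 -0.0125]
barend [0.5483 0.0077]
sqA0 [ 0.5494 -0.2411]
sqA1 [ 0.5116 -0.3334]
sqB0 [ 0.5448 -0.2279]
sqB1 [ 0.4557 -0.188 ]
grip [ 0.494  -0.2518]
g0 [ 0.486  -0.2277]
g1 [ 0.5024 -0.2755]
jig yaw -0.025703947196860755 -0.025883432481106805 -0.0223151362648924
keeper dir -1.0799393771977908 -1.0845711393977955 0.16546899224103617
sq yaw -0.38927356765924626 -0.42121189874499043 bar -0.4544318906179057
```

```bash
cat >> h.py <<'E'
def go(p,yaw=None):
    """units left to reach TCP p (world) and tool-x yaw, in the tool's present axes"""
    t,M,s=tool(); y=np.arctan2(M[1,0],M[0,0])
    print("t %.2f"%s["time"],"tcp",t.round(4),"yaw %.4f"%y,"tilt",M[:2,2].round(3),"F",np.round(s["wrist_force"],1),"w %.4f"%s["gripper_width"],"gf",round(s["gripper_force"],1))
    print("shift units",(M.T@(np.array(p)-t)/.03).round(2))
    if yaw is not None: print("turn z units",round(-np.degrees((yaw-y+np.pi)%(2*np.pi)-np.pi)/6,2))
E
R5='[[[0.96,-0.62,0],[0,0,0]],[[0.96,-0.62,0],[0,0,0]],[[0.96,-0.62,0],[0,0,0]],[[0.96,-0.62,0],[0,0,0]],[[0.96,-0.62,0],[0,0,0]]]'; :
python3 -m creep '[[[0.5,-0.3,0],[0,0,0]],[[0.96,-0.62,0],[0,0,0]],[[0.96,-0.62,0],[0,0,0]],[[0.96,-0.62,0],[0,0,0]],[[0.96,-0.62,0],[0,0,0]]]' 1
python3 -m creep '[[[0.96,-0.62,0],[0,0,-1]],[[0.96,-0.62,0],[0,0,0]],[[0.96,-0.62,0],[0,0,0]],[[0.96,-0.62,0],[0,0,0]],[[0.96,-0.62,0],[0,0,0]]]'
python3 -c "from h import *;go([.5416,.022,.2],2.06)"
```

```text
time: 0.52
ee_pos: [0.264, -0.3463, 0.2357]
eef_rot: [-0.0, 0.985, 0.172, -0.0]
wrist_force: [1.8, -0.3, -0.0]
gripper_width: 0.0853
gripper_force: 0.0
time: 0.93
ee_pos: [0.3561, -0.2017, 0.236]
eef_rot: [-0.0, 0.975, 0.223, -0.0]
wrist_force: [0.9, 0.2, -0.3]
gripper_width: 0.0855
gripper_force: 0.0
t 0.93 tcp [ 0.3561 -0.2017  0.236 ] yaw 0.4504 tilt [-0.  0.] F [ 0.9  0.2 -0.3] w 0.0855 gf 0.0
shift units [ 8.81 -4.02  1.2 ]
turn z units -15.37
```

```bash
python3 -m creep '[[[0.9,-0.4,0],[0,0,0]],[[0.9,-0.4,0],[0,0,0]],[[0.9,-0.4,0],[0,0,0]],[[0.9,-0.4,0],[0,0,0]],[[0.9,-0.4,0],[0,0,0]]]' >/dev/null
python3 -m creep '[[[0.9,-0.4,0],[0,0,0]],[[0.9,-0.4,0],[0,0,0]],[[0.9,-0.4,0],[0,0,0]],[[0.9,-0.4,0],[0,0,0]],[[0.7,-0.4,0],[0,0,0]]]' >/dev/null
python3 -m creep '[[[0,0,0],[0,0,-1]],[[0,0,0],[0,0,-1]],[[0,0,0],[0,0,-1]],[[0,0,0],[0,0,-1]],[[0,0,0],[0,0,-1]]]' >/dev/null
python3 -m creep '[[[0,0,0],[0,0,-1]],[[0,0,0],[0,0,-1]],[[0,0,0],[0,0,-1]],[[0,0,0],[0,0,-1]],[[0,0,0],[0,0,-1]]]' >/dev/null
python3 -m creep '[[[0,0,0],[0,0,-1]],[[0,0,0],[0,0,-1]],[[0,0,0],[0,0,-1]],[[0,0,0],[0,0,-1]],[[0,0,0],[0,0,-1]]]' >/dev/null
python3 -c "
from h import *
go([.5416,.022,.2],2.06)
i=cams.camera_info('wrist');print(i);cv2.imwrite('pics/w1.png',cams.grab_frame('wrist'))"
```

```text
t 3.02 tcp [0.5408 0.0195 0.2356] yaw 2.0265 tilt [-0.001 -0.   ] F [ 0.1 -0.2 -0.1] w 0.0854 gf 0.0
shift units [0.06 0.06 1.19]
turn z units -0.32
{'fx': 371.64829954431775, 'fy': 371.64829954431775, 'cx': 321.956060467853, 'cy': 234.35311264178787, 'xyz': array([0.51014406, 0.0815711 , 0.37354782]), 'orientation': array([0.13636235, 0.96464103, 0.22350975, 0.03027196])}
```

View pics/w1.png

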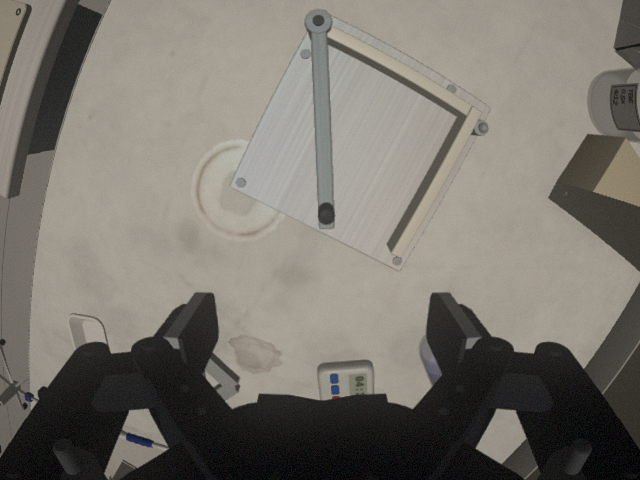

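Wrist view: pivot (318,20), pin top (326,210), wall inner corner at the wall top (465,112), far wall's near end (389,246), detent (482,127).

```bash
python3 -c "
from h import *
i=cams.camera_info('wrist')
P={}
for n,p,z in [('pin',(326,210),.084),('pivot',(318,20),.056),('wc',(465,112),.04),('wend',(389,246),.04),('wfe_out',(400,270),.01),('plC',(232,185),.01),('det',(482,127),.04)]:
    P[n]=onto(p,z,i,True);print(n,P[n].round(4))
a=lambda u,v:np.arctan2(*(P[v]-P[u])[::-1])
print('jig yaw',a('wend','wc')-np.pi/2,a('plC','wfe_out'),'keeper',a('pivot','pin'),np.linalg.norm(P['pin']-P['pivot']))
go([*P['pin'],.15],a('pivot','pin')+np.pi)
"
```

```text
pin [0.5401 0.0259]
pivot [0.4633 0.1667]
wc [0.6183 0.1594]
wend [0.614  0.0129]
wfe_out [ 0.6475 -0.0114]
plC [ 0.4514 -0.0065]
det [0.6401 0.1559]
jig yaw -0.028851255922461405 -0.02484553630729816 keeper -1.0712736946633887 0.16031309875110625
t 3.07 tcp [0.5408 0.0195 0.2356] yaw 2.0296 tilt [-0.001 -0.   ] F [-0.3 -0.4 -0.1] w 0.0854 gf 0.0
shift units [0.2  0.08 2.85]
turn z units -0.39
```

```bash
python3 -m creep '[[[0.1,0.06,1],[0,0,-0.35]],[[0,0,1],[0,0,0]],[[0,0,1],[0,0,0]],[[0,0,1],[0,0,0]],[[0,0,0.5],[0,0,0]]]' >/dev/null
python3 -m creep '[[[0,0,0.5],[0,0,0]],[[0,0,0],[0,0,0]],[[0,0,0],[0,0,0]],[[0,0,0],[0,0,0]],[[0,0,0],[0,0,0]]]' 0 30
python3 -m creep '[[[0,0,0],[0,0,0]],[[0,0,0],[0,0,0]],[[0,0,0],[0,0,0]],[[0,0,0],[0,0,0]],[[0,0,0],[0,0,0]]]'
python3 -c "from h import *;go([.5412,.023,.085],2.065)"
```

```text
time: 3.9
ee_pos: [0.5426, 0.0231, 0.0876]
eef_rot: [0.001, 0.516, 0.857, 0.001]
wrist_force: [-0.5, 0.6, -0.2]
gripper_width: 0.0254
gripper_force: 0.0
time: 4.32
ee_pos: [0.5414, 0.0231, 0.0864]
eef_rot: [-0.0, 0.516, 0.857, 0.0]
wrist_force: [-1.3, 0.1, -0.6]
gripper_width: 0.0001
gripper_force: 0.0
t 4.32 tcp [0.5414 0.0231 0.0864] yaw 2.0579 tilt [0. 0.] F [-1.3  0.1 -0.6] w 0.0001 gf 0.0
shift units [ 0.   -0.01  0.05]
turn z units -0.07
```

The gripper closed on nothing, so I'll look.

```bash
python3 -c "
from h import *
a=cams.grab_frame('top');w=cams.grab_frame('wrist');print(cams.camera_info('wrist'))
cv2.imwrite('pics/top2.png',a);cv2.imwrite('pics/w2.png',w)
o=np.zeros((400,800,3),np.uint8);o[:,:400]=cv2.resize(a[195:295,240:340],(400,400),interpolation=cv2.INTER_CUBIC);o[:,400:]=w[0:400,140:540];cv2.imwrite('pics/c2.png',o)"
```

```text
{'fx': 371.64829954431775, 'fy': 371.64829954431775, 'cx': 321.956060467853, 'cy': 234.35311264178787, 'xyz': array([0.50842772, 0.08409151, 0.22398886]), 'orientation': array([0.13585404, 0.96100704, 0.23860795, 0.03279318])}
```

View pics/c2.png

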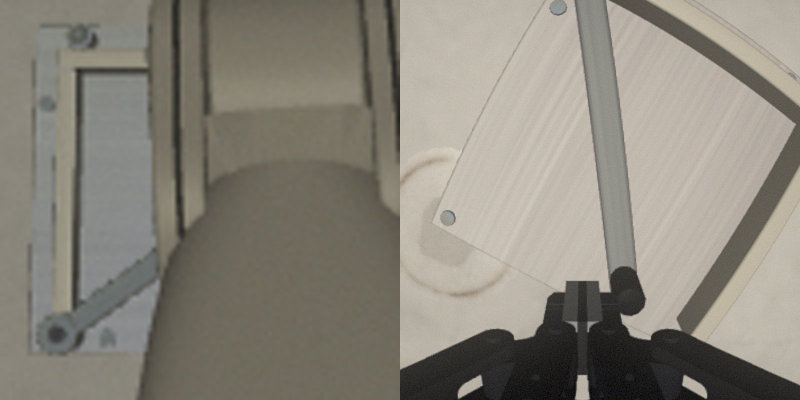

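The pin has slipped out: it now stands at about (368,300) in the wrist picture, on the shutting side (+y) of the closed fingers. That suits pushing it shut.

```bash
python3 -c "
from h import *
i=cams.camera_info('wrist')
p=onto((370,299),.084,i,True);b=onto((364,274),.056,i,True);print('top',p,'base',b)
t,M,s=tool()
for q in(p,b): print((M.T@(np.array([*q,.084])-t)).round(4),np.arctan2(q[1]-.1673,q[0]-.4635),np.hypot(*(q-[.4635,.1673])))"
```

```text
top [0.5580588  0.03281726] base [0.55839658 0.03296228]
[0.0007 0.0195 0.002 ] -0.957973016650933 0.16439882217264482
[0.0006 0.0198 0.002 ] -0.9557859081789257 0.16447487875977235
```

```bash
python3 -m creep '[[[0,0,0.1],[0,0,0]],[[-0.03,0.29,0],[0,0,-0.5]],[[-0.03,0.29,0],[0,0,-0.5]],[[-0.03,0.29,0],[0,0,-0.5]],[[-0.03,0.29,0],[0,0,-0.5]]]' | grep -E 'pos|force'
python3 -m creep '[[[-0.03,0.29,0],[0,0,-0.5]],[[-0.03,0.29,0],[0,0,-0.5]],[[-0.03,0.29,0],[0,0,-0.5]],[[-0.03,0.29,0],[0,0,-0.5]],[[-0.03,0.29,0],[0,0,-0.5]]]' | grep -E 'pos|force'
python3 -m creep '[[[-0.03,0.29,0],[0,0,-0.5]],[[-0.03,0.29,0],[0,0,-0.5]],[[-0.03,0.29,0],[0,0,-0.5]],[[-0.03,0.29,0],[0,0,-0.5]],[[0,0,0],[0,0,0]]]' | grep -E 'pos|force'
python3 -c "
from h import *
i=cams.camera_info('wrist');w=cams.grab_frame('wrist');cv2.imwrite('pics/w3.png',w[0:400,140:540])
go([.6286,.1638,.084],3.117)
t,M,s=tool();print((M.T@(np.array([.4635,.1673,.084])-t)).round(4),i)"
```

```text
ee_pos: [0.5725, 0.0387, 0.0826]
wrist_force: [-0.5, -0.2, -0.2]
gripper_force: 0.2
ee_pos: [0.6058, 0.0669, 0.0825]
wrist_force: [-0.3, -0.3, 0.6]
gripper_force: 0.5
ee_pos: [0.6274, 0.0961, 0.0825]
wrist_force: [-0.0, -0.6, 0.1]
gripper_force: 0.0
t 5.72 tcp [0.6269 0.0953 0.0825] yaw 2.7386 tilt [-0.001 -0.   ] F [-0.4 -0.6 -0.6] w -0.0000 gf 0.0
shift units [ 0.84  2.12 -0.05]
turn z units -3.61
[ 0.1785  0.0021 -0.0014] {'fx': 371.64829954431775, 'fy': 371.64829954431775, 'cx': 321.956060467853, 'cy': 234.35311264178787, 'xyz': array([0.56265544, 0.12221885, 0.22043536]), 'orientation': array([0.11632494, 0.82570036, 0.54661322, 0.07682066])}
```

View pics/w3.png

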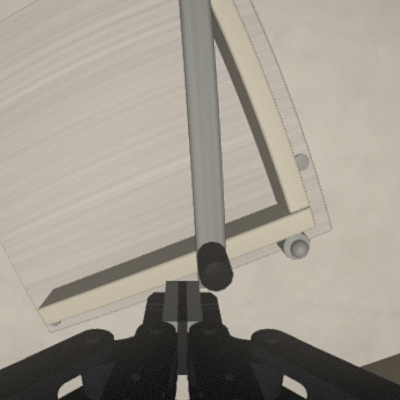

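Pin top at crop (215,272), i.e. full (355,272). The finger has drifted outward and touches only the pin's edge, so I'll correct along tool x before the last stretch.

```bash
python3 -c "
from h import *
i=cams.camera_info('wrist');t,M,s=tool()
q=onto((355,273),.084,i,True)
print(q,(M.T@(np.array([*q,.084])-t)).round(4),np.arctan2(q[1]-.1673,q[0]-.4635),np.hypot(*(q-[.4635,.1673])))"
```

```text
[0.61804362 0.11196772] [ 0.0147  0.0118 -0.0015] -0.3438164267255492 0.16415051492074195
```

```bash
python3 -m creep '[[[0,-0.5,0],[0,0,0]],[[0.5,0,0],[0,0,0]],[[0,0,0],[0,0,-0.6]],[[0,0,0],[0,0,0]],[[0,0,0],[0,0,0]]]' | grep -E 'pos|force'
python3 -c "
from h import *
go([.6286,.1638,.084],3.117)
t,M,s=tool();print((M.T@(np.array([.4635,.1673,.084])-t)).round(4),(M.T@(np.array([.618,.112,.084])-t)).round(4))"
```

```text
ee_pos: [0.6071, 0.0864, 0.0832]
wrist_force: [0.3, -0.6, -0.2]
gripper_force: 0.0
t 6.13 tcp [0.6071 0.0864 0.0832] yaw 2.7989 tilt [-0. -0.] F [ 0.3 -0.6 -0.2] w -0.0005 gf 0.0
shift units [ 0.19  2.67 -0.03]
turn z units -3.04
[ 0.1624  0.028  -0.0009] [-0.0017  0.0278 -0.0009]
```

```bash
python3 -m creep '[[[0,0.22,0],[0,0,0]],[[-0.03,0.29,0],[0,0,-0.5]],[[-0.03,0.29,0],[0,0,-0.5]],[[-0.03,0.29,0],[0,0,-0.5]],[[-0.03,0.29,0],[0,0,-0.5]]]' | grep -E 'pos|force'
python3 -m creep '[[[-0.03,0.29,0],[0,0,-0.5]],[[0,0.07,0],[0,0,-0.1]],[[0,0.07,0],[0,0,-0.1]],[[0,0.07,0],[0,0,-0.1]],[[0,0,0],[0,0,0]]]' | grep -E 'pos|force'
python3 -c "
from h import *
go([.6286,.1638,.084],3.117)
t,M,s=tool();print((M.T@(np.array([.4635,.1673,.084])-t)).round(4))
print(cams.camera_info('wrist'));w=cams.grab_frame('wrist');cv2.imwrite('pics/w4.png',w[0:400,140:540])"
```

```text
ee_pos: [0.6225, 0.1262, 0.0831]
wrist_force: [0.1, -0.0, -0.3]
gripper_force: 0.2
ee_pos: [0.6247, 0.1396, 0.0832]
wrist_force: [0.9, -2.5, -0.8]
gripper_force: 1.2
t 6.97 tcp [0.6247 0.1396 0.0832] yaw 3.0936 tilt [ 0.001 -0.002] F [ 0.9 -2.5 -0.8] w 0.0002 gf 1.2
shift units [-0.09  0.81 -0.03]
turn z units -0.22
[ 0.1623  0.0199 -0.001 ]
{'fx': 371.64829954431775, 'fy': 371.64829954431775, 'cx': 321.956060467853, 'cy': 234.35311264178787, 'xyz': array([0.55439807, 0.1420024 , 0.22104968]), 'orientation': array([0.10192167, 0.7169111 , 0.68299857, 0.09572568])}
```

View pics/w4.png

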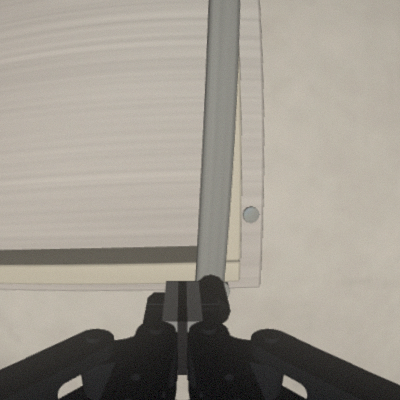

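The bar covers most of the left wall and 2.5 N is building, so it's on the ball. Next I'll push over the detent.

```bash
python3 -m creep '[[[0,0.08,0],[0,0,-0.1]],[[0,0.08,0],[0,0,0]],[[0,0,0],[0,0,0]]]' | grep -E 'pos|wrist_f'
python3 -m creep '[[[0,0.08,0],[0,0,-0.1]],[[0,0.08,0],[0,0,0]],[[0,0,0],[0,0,0]]]' | grep -E 'pos|wrist_f'
python3 -m creep '[[[0,0.05,0],[0,0,0]],[[0,0,0],[0,0,0]]]' | grep -E 'pos|wrist_f'
```

```text
ee_pos: [0.6246, 0.1454, 0.0833]
wrist_force: [-0.3, 0.6, 0.5]
ee_pos: [0.6244, 0.1507, 0.0832]
wrist_force: [0.6, -0.8, -2.2]
ee_pos: [0.6244, 0.151, 0.0832]
wrist_force: [-1.2, -4.1, 0.6]
```

```bash
python3 -m creep '[[[0,0.08,0],[0,0,0]],[[0,0,0],[0,0,0]]]' | grep -E 'pos|wrist_f'
python3 -m creep '[[[0,0.08,0],[0,0,0]],[[0,0,0],[0,0,0]]]' | grep -E 'pos|wrist_f'
```

```text
ee_pos: [0.6244, 0.1515, 0.0831]
wrist_force: [0.2, -7.5, 2.0]
ee_pos: [0.6244, 0.1518, 0.083]
wrist_force: [-0.6, -12.4, 2.5]
```

Force rises with no motion, so the bar is at its stop. I'll back off, rise, and travel toward the square.

```bash
python3 -m creep '[[[0,-0.5,0],[0,0,0]],[[0,-0.8,0],[0,0,0]],[[0,-0.3,-0.9],[0,0,0]],[[0,0,-1],[0,0,0]],[[0,0,-1],[0,0,0]]]' 1 |grep pos
python3 -m creep '[[[0.3,-0.9,-1],[0,0,1]],[[0,-1,0],[0,0,1]],[[0,-1,0],[0,0,1]],[[0,-1,0],[0,0,1]],[[-0.3,-0.9,0],[0,0,1]]]' |grep pos
python3 -m creep '[[[-0.3,-0.9,0],[0,0,1]],[[-0.3,-0.9,0],[0,0,1]],[[-0.4,-0.9,0],[0,0,1]],[[-0.4,-0.9,0],[0,0,1]],[[-0.5,-0.8,0],[0,0,1]]]' |grep pos
python3 -c "
from h import *
go([.494,-.252,.2],1.93)"
```

```text
ee_pos: [0.623, 0.1079, 0.1704]
ee_pos: [0.5887, -0.0343, 0.2008]
ee_pos: [0.5395, -0.1697, 0.2003]
t 9.27 tcp [ 0.5395 -0.1697  0.2003] yaw 2.0635 tilt [0.001 0.002] F [-0.3  0.4 -0.3] w 0.0853 gf 0.0
shift units [-1.7  -2.64  0.01]
turn z units 1.27
```

```bash
python3 -m creep '[[[-0.6,-0.9,0],[0,0,0.4]],[[-0.6,-0.9,0],[0,0,0.4]],[[-0.5,-0.8,0],[0,0,0.4]],[[0,0,0],[0,0,0]],[[0,0,0],[0,0,0]]]' |grep pos
python3 -c "
from h import *
go([.494,-.252,.2],1.93)
print(cams.camera_info('wrist'));w=cams.grab_frame('wrist');t=cams.grab_frame('top')
cv2.imwrite('pics/w5.png',w);cv2.imwrite('pics/t5.png',t)
o=np.zeros((480,800,3),np.uint8);o[:,:400]=w[0:480,120:520];o[:400,400:]=cv2.resize(t[195:295,240:340],(400,400),interpolation=cv2.INTER_CUBIC)
cv2.imwrite('pics/c5.png',o)"
```

```text
ee_pos: [0.4921, -0.2499, 0.2004]
t 9.68 tcp [ 0.4921 -0.2499  0.2004] yaw 1.9403 tilt [0.001 0.001] F [ 0.1 -0.7 -0.4] w 0.0852 gf 0.0
shift units [-0.09  0.03  0.01]
turn z units 0.1
{'fx': 371.64829954431775, 'fy': 371.64829954431775, 'cx': 321.956060467853, 'cy': 234.35311264178787, 'xyz': array([ 0.46662899, -0.1856383 ,  0.33840111]), 'orientation': array([0.13729676, 0.97341922, 0.18148638, 0.02583238])}
```

View pics/c5.png

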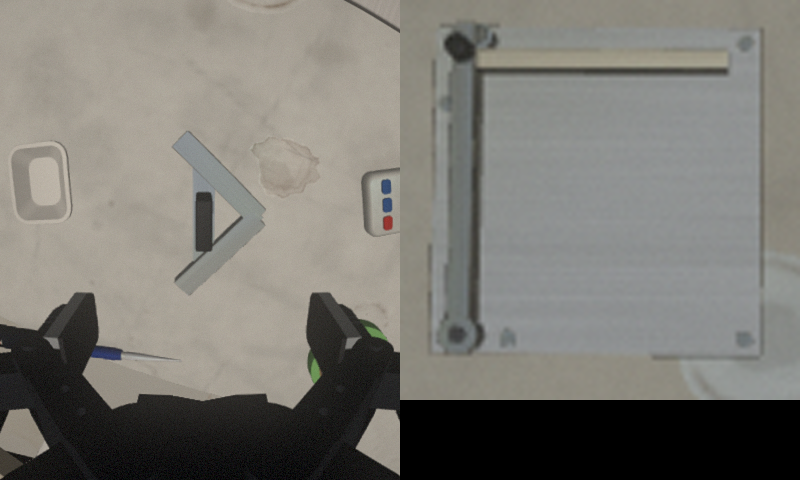

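Right: the keeper lies parallel to the left wall, pivot (457,334) to pin (458,45), so it is shut. Left: the square has outer edges (188,131)-(265,208) and (265,225)-(188,295), and its dark grip bar is around (204,221). I'll fit these.

```bash
cat > sq.py <<'E'
from h import *
w=cv2.imread('pics/w5.png').astype(int);i=cams.camera_info('wrist')
roi=np.zeros(w.shape[:2],bool);roi[120:305,280:395]=1
m=((w[...,0]-w[...,2]>4)&roi&(w.sum(2)>150)).astype(np.uint8)
d=((w.max(2)<75)&roi).astype(np.uint8)
m=cv2.morphologyEx(m,cv2.MORPH_OPEN,np.ones((3,3)))
cs=max(cv2.findContours(m,0,cv2.CHAIN_APPROX_NONE)[0],key=cv2.contourArea)
cd=max(cv2.findContours(d,0,cv2.CHAIN_APPROX_NONE)[0],key=cv2.contourArea)
print("areas",cv2.contourArea(cs),cv2.boundingRect(cs),cv2.contourArea(cd),cv2.minAreaRect(cd))
pts=np.array([onto(p,.014,i,True) for p in cs[:,0]])
L=[]
for a,b in(((312,131),(380,203)),((380,232),(314,290))):   # inner part of each outer edge, full px
    a,b=np.array(a,float),np.array(b,float);u=(b-a)/np.linalg.norm(b-a);r=cs[:,0]-a
    k=(abs(r@[-u[1],u[0]])<6)&(r@u>5)&(r@u<np.linalg.norm(b-a)-5)
    vx,vy,x,y=cv2.fitLine((pts[k]*1000).astype(np.float32),cv2.DIST_HUBER,0,.01,.01).ravel()
    L.append((np.array([x,y])/1000,np.array([vx,vy])));print(k.sum(),np.arctan2(vy,vx))
A=np.c_[L[0][1],-L[1][1]];s=np.linalg.solve(A,L[1][0]-L[0][0]);c=L[0][0]+s[0]*L[0][1];print("corner",c)
for z in(.046,): 
    q=np.array([onto(p,z,i,True) for p in cv2.boxPoints(cv2.minAreaRect(cd))]);print(q.round(4),q.mean(0))
yaws=[(np.arctan2(l[1][1],l[1][0])+np.pi/4)%(np.pi/2)-np.pi/4 for l in L];y=np.mean(yaws)
o=c-R.from_euler('z',y).as_matrix()[:2,:2]@[.045,.045];print("yaws",yaws,"origin",o)
E
python3 sq.py
```

```text
areas 404.5 (294, 133, 32, 28) 855.0 ((324.0, 221.5), (16.0, 59.0), 0.0)
22 -0.46338847Traceback (most recent call last):
  File "sq.py", line 15, in <module>
    vx,vy,x,y=cv2.fitLine((pts[k]*1000).astype(np.float32),cv2.DIST_HUBER,0,.01,.01).ravel()
              ~~~~~~~~~~~^^^^^^^^^^^^^^^^^^^^^^^^^^^^^^^^^^^^^^^^^^^^^^^^^^^^^^^^^^^
cv2.error: OpenCV(4.12.0) /io/opencv/modules/imgproc/src/linefit.cpp:50: error: (-215:Assertion failed) count > 0 in function 'fitLine2D_wods'
```

```bash
sed -i 's/w=cv2.imread(.pics\/w5.png.).astype(int)/w=cv2.GaussianBlur(cv2.imread("pics\/w5.png"),(3,3),0).astype(int)/; s/w\[...,0\]-w\[...,2\]>4/w[...,0]-w[...,2]>T/' sq.py
python3 -c "
import cv2,numpy as np
w=cv2.imread('pics/w5.png').astype(int)
for p in[(350,180),(345,255),(330,270),(420,250),(290,200),(350,220)]: print(p,w[p[1],p[0]])"
sed -i '1a T=-3' sq.py; python3 sq.py
```

```text
(350, 180) [141 144 138]
(345, 255) [128 137 137]
(330, 270) [130 135 137]
(420, 250) [150 162 168]
(290, 200) [149 163 167]
(350, 220) [160 171 175]
areas 2881.5 (294, 132, 86, 114) 843.0 ((323.9999694824219, 222.0), (15.999998092651367, 57.99999237060547), 0.0)
70 -0.42388093Traceback (most recent call last):
  File "sq.py", line 16, in <module>
    vx,vy,x,y=cv2.fitLine((pts[k]*1000).astype(np.float32),cv2.DIST_HUBER,0,.01,.01).ravel()
              ~~~~~~~~~~~^^^^^^^^^^^^^^^^^^^^^^^^^^^^^^^^^^^^^^^^^^^^^^^^^^^^^^^^^^^
cv2.error: OpenCV(4.12.0) /io/opencv/modules/imgproc/src/linefit.cpp:50: error: (-215:Assertion failed) count > 0 in function 'fitLine2D_wods'
```

Threshold -12 separates the lower leg (about -9) from the bench (about -16).

```bash
sed -i 's/^T=.*/T=-12/' sq.py; python3 sq.py
```

```text
areas 7040.0 (293, 131, 92, 164) 843.0 ((323.9999694824219, 222.0), (15.999998092651367, 57.99999237060547), 0.0)
70 -0.4212345
63 1.1545098
corner [ 0.55513895 -0.23286945]
[[ 0.4986 -0.2779]
 [ 0.4811 -0.2325]
 [ 0.493  -0.2279]
 [ 0.511  -0.2731]] [ 0.49594229 -0.25283986]
yaws [np.float32(-0.4212345), np.float32(-0.41628653)] origin [ 0.49572895 -0.25568288]
```

```bash
python3 -c "from h import *;go([.4957,-.2548,.042],1.937)"
python3 -m creep '[[[-0.2,0.05,1],[0,0,0]],[[0,0,1],[0,0,0]],[[0,0,1],[0,0,0]],[[0,0,1],[0,0,0]],[[0,0,0.8],[0,0,0]]]' 1 >/dev/null
python3 -m creep '[[[0,0,0.4],[0,0,0]],[[0,0,0],[0,0,0]],[[0,0,0],[0,0,0]],[[0,0,0],[0,0,0]]]' | grep -E 'pos|wrist_f'
python3 -c "from h import *;go([.4957,-.2548,.042],1.937)"
```

```text
t 9.78 tcp [ 0.4931 -0.2485  0.2004] yaw 1.9434 tilt [0.001 0.001] F [0.  0.  0.5] w 0.0854 gf 0.0
shift units [-0.23 -0.    5.28]
turn z units 0.06
ee_pos: [0.4976, -0.2537, 0.0453]
wrist_force: [0.4, 0.4, 0.4]
t 10.53 tcp [ 0.4976 -0.2537  0.0453] yaw 1.9444 tilt [ 0.002 -0.001] F [0.4 0.4 0.4] w 0.0853 gf 0.0
shift units [-0.01 -0.07  0.11]
turn z units 0.07
```

```bash
python3 -m creep '[[[0,-0.07,0.1],[0,0,0.07]],[[0,0,0],[0,0,0]]]' >/dev/null
python3 -m creep '[[[0,0,0],[0,0,0]],[[0,0,0],[0,0,0]],[[0,0,0],[0,0,0]],[[0,0,0],[0,0,0]],[[0,0,0],[0,0,0]]]' 0 60 >/dev/null
python3 -m creep '[[[0,0,0],[0,0,0]],[[0,0,0],[0,0,0]],[[0,0,0],[0,0,0]],[[0,0,0],[0,0,0]],[[0,0,0],[0,0,0]]]' >/dev/null
python3 -c "from h import *;go([.4957,-.2548,.042],1.937)"
```

```text
t 11.53 tcp [ 0.4944 -0.255   0.0416] yaw 1.9354 tilt [ 0.001 -0.   ] F [-0.7  0.2  3.4] w 0.0120 gf 61.3
shift units [-0.01  0.04 -0.01]
turn z units -0.01
```

Gripped. Next: lift above bottle height, then carry to a point about 25 mm diagonally short of the seat.

```bash
python3 -m creep '[[[0,0,-0.5],[0,0,0]],[[0,0,-1],[0,0,0]],[[0,0,-1],[0,0,0]],[[0,0,-1],[0,0,0]],[[0,0,-1],[0,0,0]]]' >/dev/null
python3 -m creep '[[[0.3,0.2,-0.8],[0,0,0]],[[0.85,0.51,0],[0,0,0]],[[0.85,0.51,0],[0,0,0]],[[0.85,0.51,0],[0,0,0]],[[0.85,0.51,0],[0,0,0]]]' >/dev/null
python3 -m creep '[[[0.85,0.51,0],[0,0,0]],[[0.85,0.51,0],[0,0,0]],[[0.85,0.51,0],[0,0,0]],[[0.85,0.51,0],[0,0,0]],[[0.85,0.51,0],[0,0,0]]]' >/dev/null
python3 -m creep '[[[0.85,0.51,0],[0,0,-0.8]],[[0.5,0.3,0],[0,0,-1]],[[0.3,0.2,0],[0,0,-1]],[[0,0,0],[0,0,-1]],[[0,0,0],[0,0,0]]]' >/dev/null
python3 -c "from h import *;go([.556,.096,.085],2.331)"
```

```text
t 13.20 tcp [0.5496 0.0776 0.1986] yaw 2.3369 tilt [-0.003 -0.001] F [ 0.6 -0.4 -1. ] w 0.0122 gf 60.5
shift units [0.29 0.59 3.79]
turn z units 0.06
```

```bash
python3 -m creep '[[[0.29,0.5,0],[0,0,0.06]],[[0,0,1],[0,0,0]],[[0,0,1],[0,0,0]],[[0,0,1],[0,0,0]],[[0,0,0.8],[0,0,0]]]' >/dev/null
python3 -m creep '[[[0,0,0],[0,0,0]],[[0,0,0],[0,0,0]]]' >/dev/null
python3 -c "
from h import *
go([.574,.114,.0516],2.331)
print(cams.camera_info('wrist'));w=cams.grab_frame('wrist');cv2.imwrite('pics/w6.png',w);cv2.imwrite('pics/c6.png',cv2.resize(w[0:360,120:520],(800,600) if 0 else (660,594)))"
```

```text
t 13.78 tcp [0.5535 0.0926 0.0844] yaw 2.3247 tilt [-0.005 -0.001] F [ 1.1  0.7 -2.1] w 0.0122 gf 60.5
shift units [0.05 0.99 1.09]
turn z units -0.06
{'fx': 371.64829954431775, 'fy': 371.64829954431775, 'cx': 321.956060467853, 'cy': 234.35311264178787, 'xyz': array([0.50612976, 0.14281795, 0.22251261]), 'orientation': array([0.12967815, 0.92083585, 0.36458332, 0.04820699])}
```

View pics/c6.png

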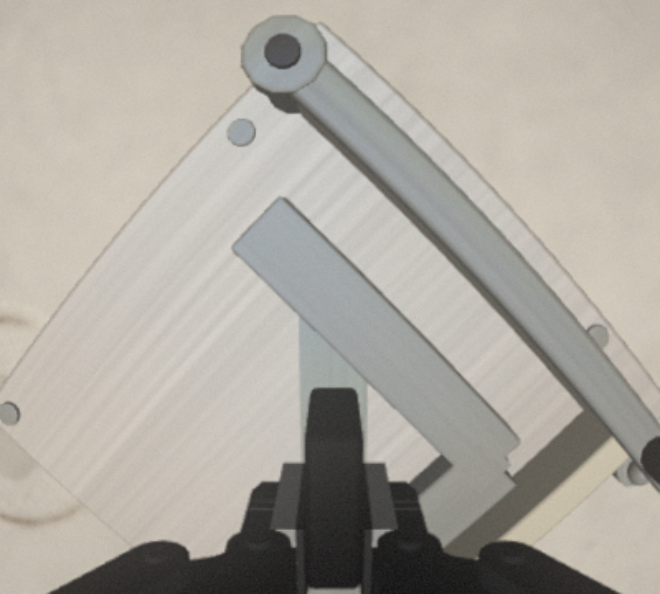

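The square hangs inside the corner with its left leg nearly parallel to the keeper and left wall: leg outer edge crop (288,198)-(520,435), pivot (283,50). I'll check the numbers.

```bash
python3 -c "
from h import *
i=cams.camera_info('wrist');f=lambda u,v,z:onto((u/1.65+120,v/1.65),z,i,True)
a,b=f(288,199,.0568),f(519,434,.0568);print('edge',a,b,np.arctan2(*(b-a)[::-1]),np.linalg.norm(b-a));print('pivot',f(283,50,.058))
y=np.arctan2(*(b-a)[::-1]);n=np.array([-np.sin(y),np.cos(y)])
t,M,s=tool();print('edge dist from tcp along square y',(a-t[:2])@n)
k0,k1=f(298,100,.056),f(630,445,.056);print('keeper inner edge',k0,k1,np.arctan2(*(k1-k0)[::-1]))"
```

```text
edge [0.49521485 0.13775599] [0.5909442  0.13516218] -0.027088695005372018 0.09576448760296331
pivot [0.46581384 0.1672298 ]
edge dist from tcp along square y 0.043156376121204244
keeper inner edge [0.4783145  0.15969721] [0.62290099 0.15849081] -0.008343584705252982
```

```bash
python3 -m creep '[[[0,0,0.5],[0,0,-0.06]],[[0,0,0.4],[0,0,0]],[[0,0,0],[0,0,0]],[[0,0,0],[0,0,0]]]' | grep -E 'pos|wrist_f'
python3 -m creep '[[[0,0,0.08],[0,0,0]],[[0,0,0],[0,0,0]],[[0,0,0],[0,0,0]]]' | grep -E 'pos|wrist_f'
python3 -m creep '[[[0,0,0.06],[0,0,0]],[[0,0,0],[0,0,0]],[[0,0,0],[0,0,0]]]' | grep -E 'pos|wrist_f'
python3 -m creep '[[[0,0,0.06],[0,0,0]],[[0,0,0],[0,0,0]],[[0,0,0],[0,0,0]]]' | grep -E 'pos|wrist_f'
```

```text
ee_pos: [0.5562, 0.0933, 0.0607]
wrist_force: [0.0, 0.6, -1.4]
ee_pos: [0.5561, 0.0935, 0.0579]
wrist_force: [-0.4, 0.5, -3.0]
ee_pos: [0.5553, 0.0934, 0.0551]
wrist_force: [-0.3, 0.2, -2.9]
ee_pos: [0.5552, 0.0934, 0.053]
wrist_force: [-0.1, 0.9, -2.3]
```

```bash
python3 -m creep '[[[0,0,0.05],[0,0,0]],[[0,0,0],[0,0,0]],[[0,0,0],[0,0,0]]]' | grep -E 'pos|wrist_f'
python3 -m creep '[[[0,0,0.04],[0,0,0]],[[0,0,0],[0,0,0]],[[0,0,0],[0,0,0]]]' | grep -E 'pos|wrist_f'
python3 -m creep '[[[0,0,0.04],[0,0,0]],[[0,0,0],[0,0,0]],[[0,0,0],[0,0,0]]]' | grep -E 'pos|wrist_f'
```

```text
ee_pos: [0.5554, 0.0934, 0.0517]
wrist_force: [0.3, 0.4, -1.8]
ee_pos: [0.5558, 0.0935, 0.0516]
wrist_force: [-2.3, -0.8, 5.7]
ee_pos: [0.5562, 0.0935, 0.0515]
wrist_force: [-3.9, 0.1, 11.3]
```

Plate contact at TCP z 0.0516. I'll ease the down force and slide along tool +y into the corner.

```bash
python3 -m creep '[[[0,0.2,-0.05],[0,0,0]],[[0,0.2,0],[0,0,0]],[[0,0.2,0],[0,0,0]],[[0,0,0],[0,0,0]],[[0,0,0],[0,0,0]]]' | grep -E 'pos|wrist_f'
python3 -m creep '[[[0,0.06,0],[0,0,0]],[[0,0.06,0],[0,0,0]],[[0,0,0],[0,0,0]]]' | grep -E 'pos|wrist_f'
python3 -c "from h import *;go([.574,.114,.0516],2.331)"
```

```text
ee_pos: [0.5704, 0.1069, 0.0516]
wrist_force: [2.0, 1.1, 4.6]
ee_pos: [0.5714, 0.1079, 0.0515]
wrist_force: [-1.0, -2.0, 8.3]
t 16.33 tcp [0.5714 0.1079 0.0515] yaw 2.3331 tilt [ 0.001 -0.001] F [-1.  -2.   8.3] w 0.0118 gf 61.8
shift units [ 0.09  0.2  -0.  ]
turn z units 0.02
```

```bash
python3 -m creep '[[[0,0.05,-0.03],[0,0,0]],[[0,0,0],[0,0,0]],[[0,0,0],[0,0,0]]]' | grep -E 'pos|wrist_f'
python3 -m creep '[[[0,0.05,0],[0,0,0]],[[0,0,0],[0,0,0]],[[0,0,0],[0,0,0]]]' | grep -E 'pos|wrist_f'
python3 -m creep '[[[0,0.05,0],[0,0,0]],[[0,0,0],[0,0,0]],[[0,0,0],[0,0,0]]]' | grep -E 'pos|wrist_f'
python3 -m creep '[[[0,0.05,0],[0,0,0]],[[0,0,0],[0,0,0]],[[0,0,0],[0,0,0]]]' | grep -E 'pos|wrist_f'
python3 -c "from h import *;go([.574,.114,.0516],2.331)"
```

```text
ee_pos: [0.5719, 0.1091, 0.0516]
wrist_force: [-0.8, -0.3, 2.8]
ee_pos: [0.5731, 0.1104, 0.0516]
wrist_force: [-0.9, -0.9, 3.4]
ee_pos: [0.5743, 0.1116, 0.0516]
wrist_force: [-1.0, -0.6, 2.6]
ee_pos: [0.575, 0.1123, 0.0516]
wrist_force: [-2.4, -1.7, 4.1]
t 17.33 tcp [0.575  0.1123 0.0516] yaw 2.3334 tilt [-0.001 -0.   ] F [-2.4 -1.7  4.1] w 0.0122 gf 61.4
shift units [ 0.06  0.02 -0.  ]
turn z units 0.02
```

```bash
python3 -m creep '[[[0,0.05,0],[0,0,0]],[[0,0,0],[0,0,0]],[[0,0,0],[0,0,0]]]' | grep -E 'pos|wrist_f'
python3 -m creep '[[[0,0.05,0],[0,0,0]],[[0,0,0],[0,0,0]],[[0,0,0],[0,0,0]]]' | grep -E 'pos|wrist_f'
python3 -m creep '[[[0,0.05,0],[0,0,0]],[[0,0,0],[0,0,0]],[[0,0,0],[0,0,0]]]' | grep -E 'pos|wrist_f'
python3 -c "from h import *;go([.574,.114,.0516],2.331);print(status.sense()['moment'])"
```

```text
ee_pos: [0.575, 0.1127, 0.0516]
wrist_force: [-5.2, -3.5, 5.8]
ee_pos: [0.575, 0.1132, 0.0516]
wrist_force: [-6.6, -4.5, 9.6]
ee_pos: [0.5751, 0.1137, 0.0516]
wrist_force: [-9.7, -5.0, 11.2]
t 18.08 tcp [0.5751 0.1137 0.0516] yaw 2.3326 tilt [-0.007 -0.003] F [-9.7 -5.  11.2] w 0.0120 gf 62.2
shift units [ 0.03 -0.02 -0.  ]
turn z units 0.02
[-1.18703373  2.02942781  0.03825973]
```

Touching the far wall (x stopped at 0.575). Next: slide toward the left wall along world +y, easing the down force.

```bash
python3 -m creep '[[[0.04,0.03,-0.04],[0,0,0]],[[0,0,0],[0,0,0]],[[0,0,0],[0,0,0]]]' | grep -E 'pos|wrist_f'
python3 -m creep '[[[0.04,0.03,0],[0,0,0]],[[0,0,0],[0,0,0]],[[0,0,0],[0,0,0]]]' | grep -E 'pos|wrist_f'
python3 -m creep '[[[0.04,0.03,0],[0,0,0]],[[0,0,0],[0,0,0]],[[0,0,0],[0,0,0]]]' | grep -E 'pos|wrist_f'
python3 -c "from h import *;go([.574,.114,.0516],2.331);print(status.sense()['moment'])"
```

```text
ee_pos: [0.5752, 0.1156, 0.0518]
wrist_force: [-6.8, -4.1, 4.1]
ee_pos: [0.5752, 0.1157, 0.0518]
wrist_force: [-6.5, -7.4, 6.2]
ee_pos: [0.5752, 0.1158, 0.0519]
wrist_force: [-6.9, -11.5, 6.6]
t 18.83 tcp [0.5752 0.1158 0.0519] yaw 2.3311 tilt [-0.006 -0.008] F [ -6.9 -11.5   6.6] w 0.0119 gf 61.6
shift units [-0.01 -0.07  0.01]
turn z units 0.0
[-2.44027072  1.35457279  0.10981817]
```

```bash
python3 -c "
from h import *
w=cams.grab_frame('wrist');t=cams.grab_frame('top');o=np.zeros((480,800,3),np.uint8);o[:,:400]=w[:,120:520];o[:400,400:]=cv2.resize(t[195:295,240:340],(400,400),interpolation=cv2.INTER_CUBIC);cv2.imwrite('pics/c7.png',o)"
```

```text
(no output)
```

View pics/c7.png

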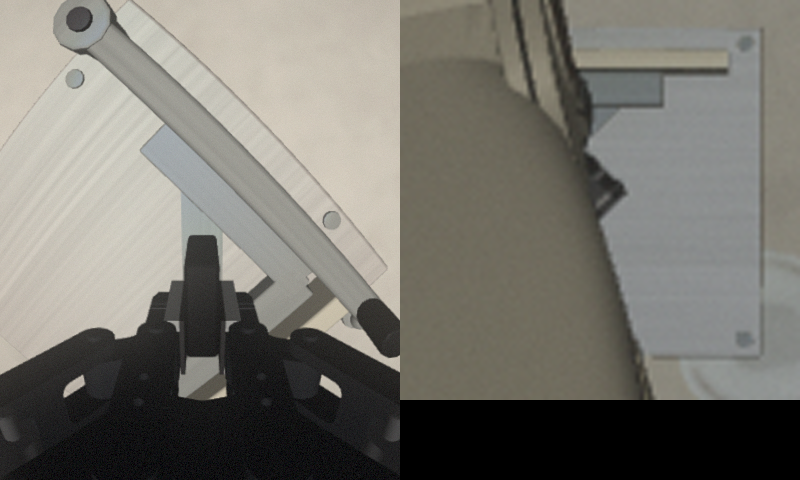

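The square's far leg lies flush along the far wall (top view, 585-663 at row 73), its left leg tucks against the left wall under the keeper, and the keeper is still shut. I'll hand it in now.

```bash
python3 -c "
from workcell import bot,status
print(status.sense()['wrist_force']);print(bot.hand_in())"
```

```text
[ -7.46030362 -11.31690164   5.44906024]
the job is handed in; nothing more can be done
None
```

I shut the keeper past its detent and handed in with the square gripped flat in the corner; the last wrist reading was about 7 N toward the far wall and 11 N toward the left wall, and the hand-in returned no verdict.

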